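# Slide the chopping board out over the scraps caddy

## Task

Get the chopping board ready for scraping peelings into the white scraps caddy that hangs at the left end of the worktop. First push the low red-and-white tub, which stands in the way, back along the worktop towards the spice jars until it is clear of the board's path, then push the board to the left until its left end sticks out 6 cm beyond the end of the worktop, squarely and centred over the caddy's mouth. Push only, with the fingers: do not lift or grip anything, keep the garlic riding on the board, and leave the other things as they are.

Things in the scene. Friction and masses are not known exactly. Their poses are not given: they have to be found in the camera images.
- board: thin wooden chopping board with two dark lengthwise strips and a brass eyelet near its right end, 140 (its x) x 260 (its y) x 12 mm, 0.3 to 0.5 kg, loose, flat on the worktop (sliding friction about 0.6); origin: centre of its underside; its y axis points along its length to its left end (the end without the eyelet), z up
- board_left_end (a point): middle of the top edge of the board's left end, 130 mm from its centre along its y and 12 mm above its underside; axes as the board's
- board_right_end (a point): middle of the top edge of the board's right end (the end with the eyelet), 130 mm from its centre along its -y; axes as the board's
- caddy: white open scraps caddy, 200 (x) x 130 (y) x 140 mm, hooked on a steel rail beside the worktop's left end, fixed, never turned; origin: on the upper edge of the worktop's left end (y = 0.365, z = 0) at the middle of the caddy's width; axes as the world's. So y in this frame is the overhang beyond the worktop, and x = 0 is the caddy's middle line. Its mouth is open from x = -97 to 97 and y = 25 to 149 mm, rim 13 mm below the worktop's surface
- tub: low round tub with cream lid and red lower band, 63 mm in diameter, 34 mm tall, 60 to 120 g, loose, standing on the worktop between the board's left end and the end of the worktop; origin: centre of its underside
- garlic: white garlic bulb, about 48 mm wide and 51 mm tall, about 25 g, lying loose on the board; origin: underside centre as it stands upright
- yellow_jar: bystander: spice jar with yellow cap, 45 mm wide, 100 mm tall, loose, at the back left behind the tub; origin: centre of its underside
- white_jar: bystander: spice jar with white cap, 44 mm wide, 109 mm tall, loose, next to the other (the two may change places); origin: centre of its underside
- mug: bystander: small white mug with green inside, 60 x 87 x 50 mm, loose, behind and right of the board; origin: centre of its underside
- spoon: bystander: steel teaspoon 137 mm long, loose, lying crosswise behind the right end of the board, in front of the mug; origin: centre of its underside
- oil: bystander: tall oil bottle with green cap, 61 mm wide, 271 mm tall, loose, at the back right; origin: centre of its underside
- worktop_corner (a point): front left corner of the worktop's top surface (z = 0); from here the worktop's left end runs along +x and its front edge along -y. At the right a sink rim 10 mm high begins 595 mm from this corner, for x above 0.43
- cooker_front (a point): foremost point of the round black multicooker (the tip of its front handle, 106 mm above the surface); the cooker, fixed, is 240 mm tall, its axis is at x = 0.734, y = 0.056, its body within 170 mm of that axis; a small knob at its left front reaches y = 0.22 at x = 0.64
There are look-alikes about, which are no part of the job. What is shaped like the garlic but purple is not meant.

How it is judged:
By the outcome, as a careful person would: the job done as asked, in the order asked, and still so for the second after the job is handed in, with the robot touching nothing.
It also fails if it takes over 72 s, if anything falls off the work surface, if the arm or the gripper's body presses on something with over 40 N, if the wrist force passes 120 N, or if a joint passes its speed limit or range.

## Robot

A 6-joint arm with a two-finger parallel gripper is mounted at the origin on a cart in front of the work surface, level with it; the furniture and walls round the work are solid. World frame = base frame: x ahead of the robot, y to its left, z up, the work surface at z = 0. Lengths are in mm, angles in rad, forces in N, time in s.
With the tool pointing down it reaches from about 275 to 1000 mm from the base axis. Payload 8.4 kg.
Tool frame: the origin (TCP) lies at the centre of the arm's flange, where the gripper is bolted on; the fingertips stand 173 mm ahead of it and the grasp point (between the pads) lies 155 mm ahead of it; z points along the fingers, y is the direction in which the jaws open and shut (so a half turn about z gives the same grasp; the last joint's range is limited). The gripper opens to 85 mm and grips with 20 to 120 N. Pads are 22 mm wide; open, the fingers measure 114 mm over their backs; the gripper's body (76 mm by 85 mm) begins 54 mm behind the grasp point. The pads swing forward as they close: fully open they stand 13 mm farther back than shut.
Start: joints at [1.152, 0.353, 1.633, -0, 1.155, -0.002], TCP at [253.022, 571.497, 404.681] pointing down, gripper open.
Joint ranges: [-2.63, 2.63], [-0.92, 2.1], [0.06, 2.66], [-1.3, 4.44], [0, 2.69], [-3.02, 3.02]. Speed limits (rad/s): [2.22, 2.22, 2.79, 3.14, 3.14, 3.14].

## Interface

Orientations are given as [roll, pitch, yaw] about the fixed x, y, z axes, in that order (R = Rz(yaw) Ry(pitch) Rx(roll)).
In Python, from rig import sense, grab_frame, camera_model, sign_off gives the robot as it stands. The module is installed in compiled form; this text tells all that it offers.
- The arm moves only by the tool step_arm, never from a script. Its argument "commands" is a list of rows, each a list of 3 entries, a list of its own where there are three numbers: the shift along the tool's x, y, z in mm, then the turn about the tool's z in rad, then the opening, from 0 (shut) to 1 (fully open). A call has 1 to 20 rows; each row shifts and turns the pose as measured when the row begins, along the tool's axes as they then stand; what a row does not reach is not made up. A row lasts 1/8 s, in which the tool goes at most 62.5 mm and 10.7 degrees, less where a joint would pass 70% of its speed; a pose out of reach is approached as far as the arm can. A call with a gripper value outside its range is refused whole. The fingers move at their own pace and stop on an object; "force" is the grip in N (left out, the last holds). Time passes only in rows, so rows that do not move let the fingers close. It gives the time, the measured TCP pose, the force and the opening at its end, in the units of the state.
- sense(): the state, without advancing time (a new reading comes with each control period).
- grab_frame(name): name is "scene" or "top" or "wrist"; returns the picture (480x640x3 uint8, blue, green, red); there is no depth.
- camera_model(name): a dict with "fx", "fy", "cx", "cy" (pixels), "R" (3x3) and "t" (3): a world point X has camera coordinates R X + t. Camera axes: x right, y down, z forward; pixel columns grow to the right and rows downward; lengths in mm; the calibration is good to about 2 mm. A picture is of the moment at which its call begins: read the wrist's pose just before it. camera_model takes no time and is no camera call; for the wrist camera it gives the pose at the moment of the call.
- sign_off(): hands the job in, once; it reports no verdict.
The state is a dict: "clock": time; "qpos": joint angles; "qvel": joint speeds; "joint_efforts": joint torques, N m; "eef_pos": TCP position; "tcp_rot": TCP orientation; "contact_force": force on the tool from outside, world axes, zero at the start; "wrist_torque": the same for the moment, N m; "opening": opening from 0.0 (shut) to 1.0 (fully open).
Only numpy, scipy, OpenCV 4.12 (cv2) and the standard library are available. Lean on these libraries where they do the work, as an engineer would, in place of code of your own. Each camera call takes 0.05 s, during which the arm holds its last target. There are 200 camera calls.

## Working session

There is one attempt and no reset: what is moved stays moved. The work goes in short steps, Python scripts to look and compute and a tool call to move; the robot and the scene stay as the last step left them, time stands still between calls to the robot, and variables do not carry over. Pictures are saved under pics/ and viewed, about 8 in all and at most 12, crops included, and the job is handed in when it is done.

Besides the shell and the picture viewer there is one more tool, called after ">>>" as a command line: name --argument value ..., lists and objects as JSON in quotes. step_arm: Moves the arm, as the interface text tells. Its arguments: {"type":"object","properties":{"commands":{"type":"array","items":{"type":"array"}},"force":{"type":"number"}},"required":["commands"]}

```bash
mkdir -p pics
cat > h.py <<'E'
import numpy as np, cv2
from rig import sense, grab_frame, camera_model, sign_off
def ray(cam,u,v,z):
    m=cam; R=np.array(m["R"]); t=np.array(m["t"]).ravel()
    d=R.T@np.array([(u-m["cx"])/m["fx"],(v-m["cy"])/m["fy"],1.]); c=-R.T@t
    return c+d*(z-c[2])/d[2]
def proj(m,X):
    p=np.array(m["R"])@np.array(X,float)+np.array(m["t"]).ravel()
    return np.array([m["fx"]*p[0]/p[2]+m["cx"],m["fy"]*p[1]/p[2]+m["cy"]])
E
python3 - <<'E'
from h import *
s=sense(); print(s)
for n in("scene","top"):
    f=grab_frame(n); cv2.imwrite(f"pics/{n}0.png",f); m=camera_model(n)
    print(n,m["fx"],m["cx"],m["cy"],(-np.array(m["R"]).T@np.array(m["t"]).ravel()).round())
E
```

```text
{'clock': 0.0, 'qpos': array([ 1.15159997e+00,  3.53668330e-01,  1.63411483e+00, -3.22640296e-07,
        1.15515338e+00, -2.39663546e-03]), 'qvel': array([-0.00060359, -0.00064052,  0.0006253 ,  0.00162895, -0.00039051,
        0.00010409]), 'joint_efforts': array([-1.98020280e-03, -6.05272579e+01, -3.42055929e+01, -3.17588783e-04,
        9.99634067e-03, -1.51553769e-05]), 'eef_pos': array([252.9324633 , 571.29591885, 403.95715738]), 'tcp_rot': array([-3.14024877e+00, -2.92581656e-06,  2.72479306e+00]), 'contact_force': array([ 0.28160308,  0.89681474, -0.37681282]), 'wrist_torque': array([ 0.01001437, -0.06278324,  0.07242601]), 'opening': 0.9988676201992305}
scene 517.7982108057383 316.1322099174117 240.9125402723057 [-193. -393.  838.]
top 484.1971400040954 323.3484288420345 236.59846086168037 [ 404.   95. 1055.]
```

View pics/top0.png

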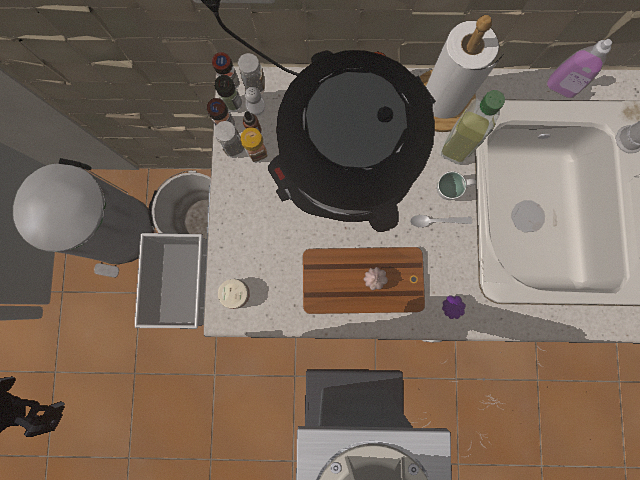

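View pics/scene0.png

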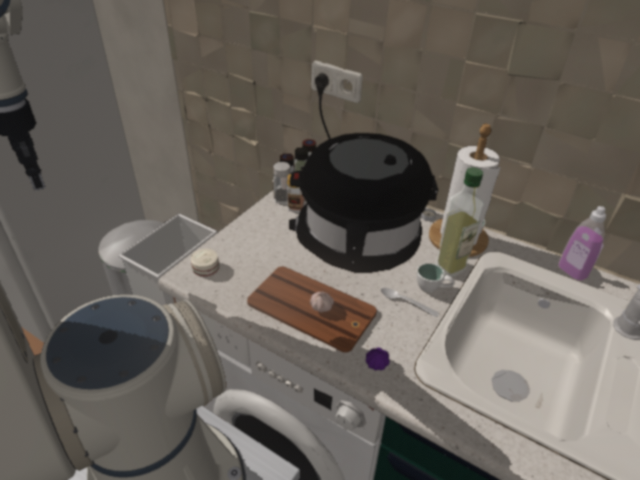

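The top view shows the board at (303–425, 248–313), tub lid at (233,293), garlic at (375,279), caddy at (136–201, 233–327), the purple look-alike at (454,307), and the yellow and white jars at (252,140) and (228,138). The scene view agrees with that. Next I'll measure from the top view.

```bash
cat >> h.py <<'E'
def board(f,m,roi,z=12):
    u0,u1,v0,v1=roi; hsv=cv2.cvtColor(f,cv2.COLOR_BGR2HSV)
    k=np.zeros(f.shape[:2],np.uint8); k[v0:v1,u0:u1]=255
    k&=cv2.inRange(hsv,(3,80,25),(20,255,200)); k=cv2.morphologyEx(k,cv2.MORPH_OPEN,np.ones((3,3)))
    k=cv2.morphologyEx(k,cv2.MORPH_CLOSE,np.ones((5,5)))
    c=max(cv2.findContours(k,0,2)[0],key=cv2.contourArea)
    p=np.array([ray(m,*q,z)[:2] for q in c[:,0].astype(float)],np.float32)
    (cx,cy),(w,h),a=cv2.minAreaRect(p); b=cv2.boxPoints(((cx,cy),(w,h),a))
    e=max([b[1]-b[0],b[2]-b[1]],key=np.linalg.norm); e=e*np.sign(e[1])
    return (cx,cy),(w,h),np.degrees(np.arctan2(-e[0],e[1])),cv2.boundingRect(c)
def blob(f,roi,lo,hi,z,m):
    u0,u1,v0,v1=roi; k=cv2.inRange(cv2.cvtColor(f,cv2.COLOR_BGR2HSV),lo,hi)
    K=np.zeros_like(k); K[v0:v1,u0:u1]=k[v0:v1,u0:u1]
    c=max(cv2.findContours(K,0,2)[0],key=cv2.contourArea)
    p=np.array([ray(m,*q,z)[:2] for q in c[:,0].astype(float)],np.float32)
    (x,y),r=cv2.minEnclosingCircle(p); return (round(x,1),round(y,1)),round(r,1),cv2.boundingRect(c)
E
python3 - <<'E'
from h import *
f=cv2.imread("pics/top0.png"); m=camera_model("top")
print("board",board(f,m,(290,440,235,325)))
print("tub",blob(f,(214,252,272,312),(10,25,150),(40,140,255),34,m))
print("purple",blob(f,(435,475,285,325),(120,80,20),(160,255,255),20,m))
print("garlic",blob(f,(355,395,262,296),(0,0,120),(179,70,255),25,m))
print("yellow",blob(f,(235,270,120,160),(15,140,120),(35,255,255),100,m))
for n,u,v,z in [("eyelet",413,279,12),("wcap",228,128,109),("wj base",232,155,0),("corner",206,335,0),("cad FL",137,327,-13),("cad FR",200,327,-13),("cad BL",140,234,-13),("cad BR",201,234,-13),("end",208,230,0),("handle",383,230,106),("knob",283,200,50),("spoonL",412,221,2),("mugFr",452,198,10)]: print(n,ray(m,u,v,z).round(1))
h=cv2.resize(f[110:345,125:475],None,fx=2.28,fy=2.28,interpolation=cv2.INTER_CUBIC); cv2.imwrite("pics/crop0.png",h)
E
```

```text
board ((462.4624328613281, 23.66529083251953), (139.34864807128906, 258.3779296875), np.float32(1.6864451), (303, 247, 122, 67))
tub ((432.8, 300.0), 54.9, (214, 272, 38, 40))
purple ((407.6, -165.8), 24.5, (442, 296, 23, 23))
garlic ((464.7, 1.9), 23.2, (364, 268, 17, 22))
yellow ((745.1, 262.2), 23.1, (241, 128, 21, 21))
eyelet [465.4 -83.7  12. ]
wcap [762.5 307.2 109. ]
wj base [740.1 319.8   0. ]
corner [339.6 358.7   0. ]
cad FL [353.5 513.7 -13. ]
cad FR [355.7 375.9 -13. ]
cad BL [558.5 521.4 -13. ]
cad BR [560.4 384.3 -13. ]
end [567.7 365.7   0. ]
handle [555.9  -9.3 106. ]
knob [626.5 196.4  50. ]
spoonL [593.5 -84.6   2. ]
mugFr [ 644.6 -171.6   10. ]
```

View pics/crop0.png

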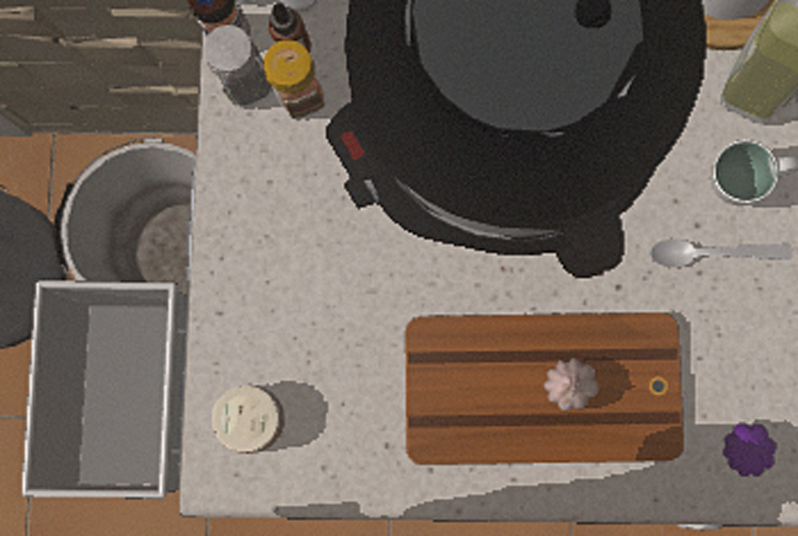

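The crop shows the tub lid centre at (246,418), the caddy rim corners at (24,493), (164,496), (174,284) and (37,283), and the worktop end running from (182,515) up to (205,20). I'll refine the tub and the references, and check them against the scene camera.

Run:
```python
from h import *
f=cv2.imread("pics/top0.png"); m=camera_model("top")
c=lambda x,y:(125+x/2.28,110+y/2.28)
for n,x,y,z in [("tub",246,418,34),("tubL",213,418,34),("tubR",279,418,34),("corner",182,515,0),("end@270",191,270,0),("end@20",203,60,0),("cFL",24,493,-13),("cFR",164,496,-13),("cBR",174,284,-13),("cBL",37,283,-13),("wcap",229,47,109),("eyelet",658,386,12)]: print(n,ray(m,*c(x,y),z).round(1))
g=cv2.imread("pics/scene0.png"); ms=camera_model("scene")
print("scene board",board(g,ms,(240,385,262,352)))
print("scene tub top",ray(ms,204.5,257,34).round(1),"yellow base etc")
print("proj handle/corner in scene",proj(ms,ray(m,*c(182,515),0)),proj(ms,ray(m,*c(246,418),34)))
```

```text
tub [428.5 297.9  34. ]
tubL [428.  328.4  34. ]
tubR [428.9 267.4  34. ]
corner [337.8 361.2   0. ]
end@270 [571.2 364.2   0. ]
end@20 [783.6 362.6   0. ]
cFL [355.1 517.1 -13. ]
cFR [354.5 382.6 -13. ]
cBR [559.1 383.5 -13. ]
cBL [558.3 518.7 -13. ]
wcap [756.8 312.2 109. ]
eyelet [464.8 -85.   12. ]
scene board ((457.60772705078125, 21.909942626953125), (143.1416778564453, 259.6688537597656), np.float32(1.4552789), (248, 267, 128, 85))
scene tub top [428.5 299.6  34. ] yellow base etc
proj handle/corner in scene [159.08603055 279.68999074] [205.06664363 257.27191784]
```

>>> step_arm --commands '[[[0, -40, 0], -0.14, 0.5], [[0, -40, 0], -0.14, 0.5], [[0, -40, 0], -0.14, 0.5], [[0, 0, 0], 0, 0.5]]'

```text
clock: 0.6
eef_pos: [219.4, 453.1, 402.1]
tcp_rot: [-3.138, -0.002, -3.125]
contact_force: [-0.2, 0.8, 1.3]
opening: 0.5
```

>>> step_arm --commands '[[[-48, -51, 0], 0.016, 0.5], [[-48, -51, 0], 0, 0.5], [[-47, -51, 0], 0, 0.5], [[0, 0, 0], 0, 0.5], [[0, 0, 50], 0, 0.5], [[0, 0, 50], 0, 0.5], [[0, 0, 40], 0, 0.5], [[0, 0, 0], 0, 0.5]]'

```text
clock: 1.6
eef_pos: [354.8, 320.7, 260.6]
tcp_rot: [3.137, 0.004, 3.132]
contact_force: [1.0, 0.2, 0.6]
opening: 0.5
```

>>> step_arm --commands '[[[-6, -20, 0], -0.01, 0.5], [[0, 0, 30], 0, 0.5], [[0, 0, 30], 0, 0.5], [[0, 0, 15], 0, 0.5], [[0, 0, 0], 0, 0.5]]'

```text
clock: 2.22
eef_pos: [364.2, 307.2, 190.7]
tcp_rot: [3.129, 0.012, -3.141]
contact_force: [0.8, -0.5, 0.2]
opening: 0.499
```

Run:
```python
from h import *
print(sense()["eef_pos"],sense()["tcp_rot"])
f=np.hstack([cv2.resize(grab_frame(n)[a:b,c:d],(400,400)) for n,a,b,c,d in(("top",230,350,190,310),("scene",180,330,130,280))])
cv2.imwrite("pics/a1.png",f)
```

```text
[364.22645277 307.15227262 190.73156572] [ 3.12939767  0.01223676 -3.14050647]
```

View pics/a1.png

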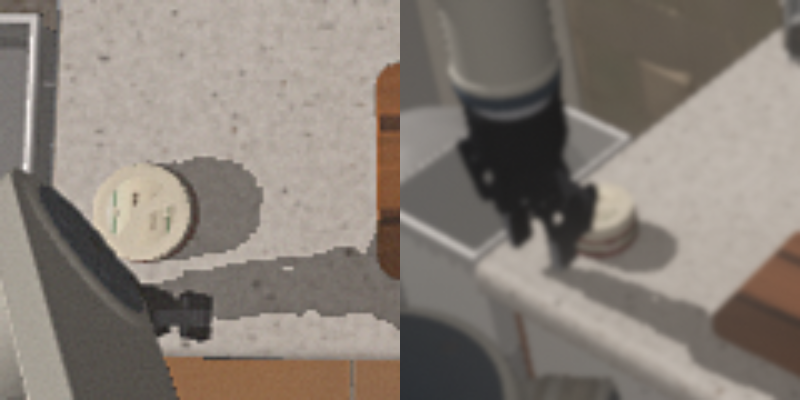

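The left half shows the fingers just in front of the tub (lid centre about (145,212) in the crop), with no contact. The right half agrees. I'll lower a little and push.

>>> step_arm --commands '[[[0, -6, 4], 0, 0.5], [[0, 0, 4], 0, 0.5], [[-10, 0, 0], 0, 0.5], [[-10, 0, 0], 0, 0.5], [[-12, 0, 0], 0, 0.5], [[-12, 0, 0], 0, 0.5], [[-12, 0, 0], 0, 0.5], [[-12, 0, 0], 0, 0.5], [[-12, 0, 0], 0, 0.5], [[-12, 0, 0], 0, 0.5]]'

```text
clock: 3.58
eef_pos: [463.9, 301.4, 186.4]
tcp_rot: [3.126, 0.016, -3.141]
contact_force: [-0.2, -0.3, 0.0]
opening: 0.5
```

>>> step_arm --commands '[[[-12, 0, 1], 0, 0.5], [[-12, 0, 1], 0, 0.5], [[-12, 0, 1], 0, 0.5], [[-12, 0, 0], 0, 0.5], [[-12, 0, 0], 0, 0.5], [[-12, 0, 0], 0, 0.5], [[-12, 0, 0], 0, 0.5], [[-9, 0, 0], 0, 0.5], [[-5, 0, 0], 0, 0.5], [[-3, 0, 0], 0, 0.5], [[0, 0, 0], 0, 0.5]]'

```text
clock: 4.95
eef_pos: [572.6, 301.4, 184.6]
tcp_rot: [3.126, 0.016, -3.141]
contact_force: [0.2, 0.0, 0.7]
opening: 0.5
```

Run:
```python
from h import *
s=sense();print(s["eef_pos"],s["tcp_rot"])
f=np.hstack([cv2.resize(grab_frame(n)[a:b,c:d],(400,400)) for n,a,b,c,d in(("top",120,340,190,410),("scene",160,340,170,350))])
cv2.imwrite("pics/a2.png",f)
```

```text
[572.55859897 301.4177896  184.64537739] [ 3.12646954  0.01568418 -3.14118136]
```

View pics/a2.png

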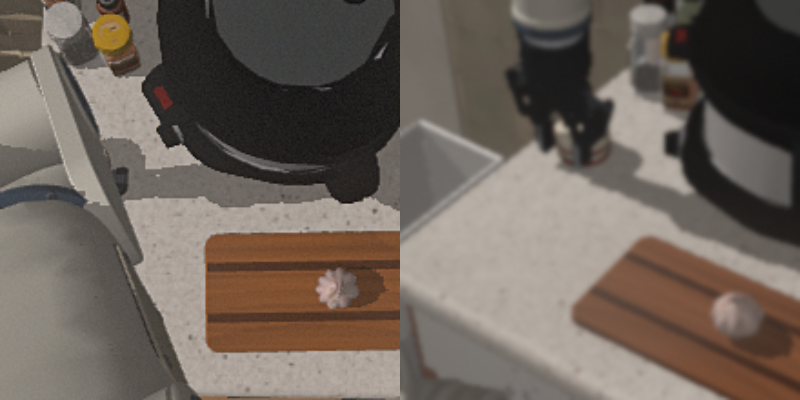

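The tub (crop right half, (585,150)) has been pushed back between the fingers, with the jars untouched in front of it. I'll back off, lift and turn.

>>> step_arm --commands '[[[25, 0, 0], 0, 0.5], [[40, 0, 0], 0, 0.5], [[35, 0, -20], 0, 0.5], [[0, 0, -50], 0.1, 0.5], [[0, 0, -50], 0.17, 0.5], [[0, 0, -40], 0.17, 0.7], [[0, 0, 0], 0.17, 0.7], [[0, 0, 0], 0.17, 0.7], [[0, 0, 0], 0.17, 0.7], [[0, 0, 0], 0.17, 0.7], [[0, 0, 0], 0.17, 0.7], [[0, 0, 0], 0.17, 0.7], [[0, 0, 0], 0.1, 0.7], [[0, 0, 0], 0, 0.7]]'

```text
clock: 6.8
eef_pos: [461.9, 298.5, 349.3]
tcp_rot: [3.126, -0.016, 1.535]
contact_force: [-0.2, 0.5, -0.5]
opening: 0.701
```

>>> step_arm --commands '[[[-40, 0, 0], -0.036, 0.7], [[-52, 0, 0], 0, 0.7], [[-52, 0, 0], 0, 0.7], [[-52, 0, 0], 0, 0.7], [[-52, 0, 0], 0, 0.7], [[-52, 0, 0], 0, 0.7], [[-52, 0, 0], 0, 0.7], [[-45, 4, 0], 0, 0.7], [[-20, 0, 0], 0, 0.7], [[0, 0, 0], 0, 0.7]]'

```text
clock: 8.05
eef_pos: [469.1, -129.8, 343.8]
tcp_rot: [3.119, -0.016, 1.604]
contact_force: [-0.1, 0.4, 0.1]
opening: 0.699
```

Run:
```python
from h import *
s=sense();print(s["eef_pos"],s["tcp_rot"])
f=grab_frame("top"); cv2.imwrite("pics/top1.png",f); m=camera_model("top")
g=grab_frame("scene"); cv2.imwrite("pics/scene1.png",g); ms=camera_model("scene")
cv2.imwrite("pics/a3.png",np.hstack([cv2.resize(f[130:345,180:480],(558,400)),cv2.resize(g[180:380,170:290],(240,400))]))
```

```text
[ 469.14192956 -129.823275    343.83743289] [ 3.11932969 -0.0155341   1.60358526]
```

View pics/a3.png

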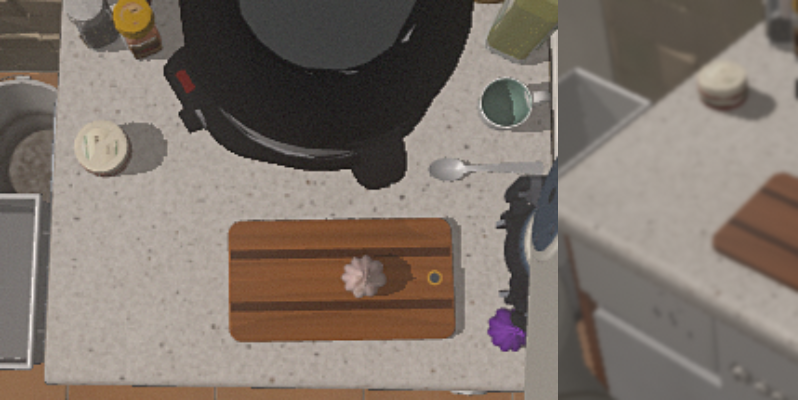

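The tub now stands clear at crop (102,148). The board, garlic and bystanders haven't changed, and the gripper is above the gap between the board's right end and the purple look-alike.

>>> step_arm --commands '[[[2, -14, 0], 0.033, 0.7], [[0, 0, 0], 0, 0.7], [[0, 0, 40], 0, 0.7], [[0, 0, 40], 0, 0.7], [[0, 0, 30], 0, 0.7], [[0, 0, 0], 0, 0.7]]'

```text
clock: 8.9
eef_pos: [456.7, -121.0, 232.5]
tcp_rot: [3.116, -0.016, 1.576]
contact_force: [-0.1, 0.4, -0.0]
opening: 0.703
```

```bash
cat >> h.py <<'E'
def tip(L=173):
    from scipy.spatial.transform import Rotation as Q
    s=sense(); R=Q.from_euler("xyz",s["tcp_rot"]).as_matrix()
    return (s["eef_pos"]+L*R[:,2]).round(1), np.array(s["tcp_rot"]).round(4)
E
python3 - <<'E'
from h import *
print(tip(),sense()["eef_pos"])
f=cv2.imread("pics/top1.png"); m=camera_model("top"); g=cv2.imread("pics/scene1.png"); ms=camera_model("scene")
print(ray(m,234.8,209.6,34),"tub")
print("tub scene",ray(ms,170+165/2,180+74/2,34))
print(board(f,m,(290,440,235,325))); print(board(g,ms,(240,385,262,352)))
E
```

```text
(array([ 461.1, -118.2,   59.6]), array([ 3.1163, -0.016 ,  1.5762])) [ 456.71540587 -121.0348588   232.5063296 ]
[607.61528341 301.32028795  34.        ] tub
tub scene [611.85634548 303.5152223   34.        ]
((462.4390869140625, 23.744667053222656), (139.09530639648438, 258.3675842285156), np.float32(1.759934), (303, 247, 122, 67))
((457.1534118652344, 21.933334350585938), (142.6199951171875, 259.5310363769531), np.float32(1.9851403), (248, 267, 128, 85))
```

>>> step_arm --commands '[[[-6, 4, 0], 0.005, 0.7], [[0, 0, 0], 0, 0.7], [[0, 0, 25], 0, 0.7], [[0, 0, 20], 0, 0.7], [[0, 0, 0], 0, 0.7]]'

```text
clock: 9.52
eef_pos: [465.4, -127.4, 192.5]
tcp_rot: [3.106, -0.013, 1.571]
contact_force: [-0.3, 0.1, 0.1]
opening: 0.696
```

Run:
```python
from h import *
print(tip(),sense()["contact_force"])
f=grab_frame("top");g=grab_frame("scene")
cv2.imwrite("pics/a4.png",np.hstack([cv2.resize(g[260:400,280:420],(400,400),interpolation=2),cv2.resize(f[200:340,350:490],(400,400),interpolation=2)]))
```

```text
(array([ 471.5, -125.1,   19.6]), array([ 3.1065, -0.0134,  1.5713])) [-0.26579234  0.08193441  0.05257341]
```

View pics/a4.png

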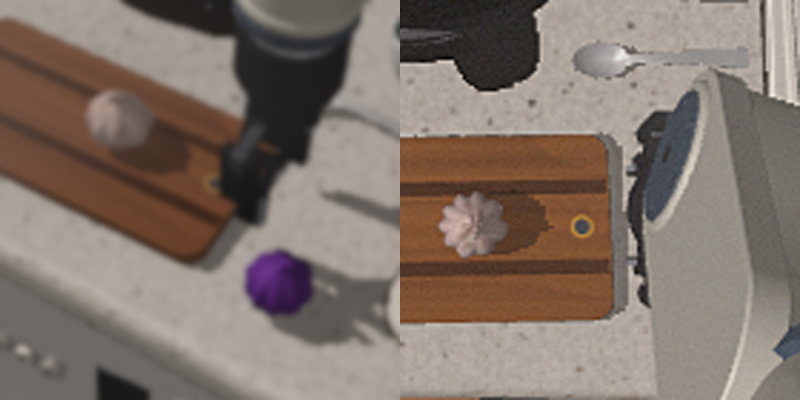

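Crop: the fingers stand behind the board's right end, about 60 px from the purple look-alike. I'll lower in small steps and watch the force.

>>> step_arm --commands '[[[0, -3, 8], 0, 0.7], [[0, 0, 7], 0, 0.7], [[0, 0, 0], 0, 0.7]]'

```text
clock: 10.0
eef_pos: [463.8, -127.6, 179.2]
tcp_rot: [3.102, -0.012, 1.571]
contact_force: [0.4, 1.1, -0.8]
opening: 0.702
```

>>> step_arm --commands '[[[0, 0, 4], 0, 0.7], [[0, 0, 0], 0, 0.7]]'

```text
clock: 10.25
eef_pos: [464.1, -127.5, 175.0]
tcp_rot: [3.102, -0.012, 1.571]
contact_force: [-0.3, 0.8, -0.3]
opening: 0.704
```

>>> step_arm --commands '[[[0, 0, 3], 0, 0.7], [[0, 0, 0], 0, 0.7]]'

```text
clock: 10.5
eef_pos: [464.2, -127.5, 171.8]
tcp_rot: [3.102, -0.012, 1.571]
contact_force: [0.3, 0.1, 0.1]
opening: 0.701
```

>>> step_arm --commands '[[[0, 0, 2], 0, 0.7], [[0, 0, 0], 0, 0.7]]'

```text
clock: 10.75
eef_pos: [464.4, -127.5, 169.8]
tcp_rot: [3.102, -0.012, 1.571]
contact_force: [-0.1, 0.3, 0.4]
opening: 0.699
```

>>> step_arm --commands '[[[0, 0, 2], 0, 0.7], [[0, 0, 0], 0, 0.7]]'

```text
clock: 11.0
eef_pos: [464.6, -127.5, 169.8]
tcp_rot: [3.102, -0.012, 1.572]
contact_force: [-0.3, 0.3, 0.5]
opening: 0.7
```

The last 2 mm step down went nowhere, so the tips are at the surface. I'll raise 2 mm and make contact slowly.

>>> step_arm --commands '[[[0, 0, -2], 0, 0.7], [[2, 0, 0], 0, 0.7], [[2, 0, 0], 0, 0.7], [[2, 0, 0], 0, 0.7], [[2, 0, 0], 0, 0.7], [[2, 0, 0], 0, 0.7], [[3, 0, 0], 0, 0.7], [[3, 0, 0], 0, 0.7], [[3, 0, 0], 0, 0.7], [[3, 0, 0], 0, 0.7], [[4, 0, 0], 0, 0.7], [[4, 0, 0], 0, 0.7]]'

```text
clock: 12.5
eef_pos: [464.3, -95.7, 171.8]
tcp_rot: [3.102, -0.012, 1.572]
contact_force: [-0.4, -2.5, -0.2]
opening: 0.699
```

Run:
```python
from h import *
print(tip(),sense()["contact_force"],sense()["wrist_torque"])
f=grab_frame("top");g=grab_frame("scene")
print(board(f,camera_model("top"),(225,440,235,325))); print(board(g,camera_model("scene"),(200,385,230,352)))
```

```text
(array([471. , -93.7,  -1. ]), array([ 3.1024, -0.0118,  1.572 ])) [-0.35340007 -2.45003073 -0.21363653] [-0.2961294  -0.00453183  0.10475027]
((465.6259460449219, 47.40364074707031), (139.07357788085938, 258.9829406738281), np.float32(0.15012695), (292, 246, 121, 66))
((460.755859375, 45.608680725097656), (144.5982666015625, 258.8918762207031), np.float32(1.0394138), (241, 262, 110, 84))
```

>>> step_arm --commands '[[[4, 0, 0], -0.004, 0.7], [[5, 0, 0], -0.004, 0.7], [[5, 0, 0], -0.004, 0.7], [[5, 0, 0], -0.004, 0.7], [[5, 0, 0], -0.004, 0.7], [[5, 0, 0], -0.004, 0.7], [[5, 0, 0], -0.004, 0.7], [[5, 0, 0], -0.004, 0.7], [[5, 0, 0], -0.004, 0.7], [[5, 0, 0], -0.004, 0.7], [[5, 0, 0], 0, 0.7], [[5, 0, 0], 0, 0.7], [[5, 0, 0], 0, 0.7], [[5, 0, 0], 0, 0.7], [[5, 0, 0], 0, 0.7], [[5, 0, 0], 0, 0.7], [[5, 0, 0], 0, 0.7], [[5, 0, 0], 0, 0.7]]'

```text
clock: 14.85
eef_pos: [461.2, -0.6, 172.8]
tcp_rot: [3.102, -0.01, 1.615]
contact_force: [0.5, -1.4, -1.3]
opening: 0.702
```

Run:
```python
from h import *
print(tip(),sense()["contact_force"],sense()["wrist_torque"])
f=grab_frame("top");g=grab_frame("scene");cv2.imwrite("pics/top2.png",f)
print(board(f,camera_model("top"),(225,440,235,325))); print(board(g,camera_model("scene"),(200,385,230,352)))
print("garlic",blob(f,(310,365,262,296),(0,0,120),(179,70,255),25,camera_model("top")))
```

```text
(array([468. ,   1.5,  -0. ]), array([ 3.1021, -0.0102,  1.6146])) [ 0.45349378 -1.44458551 -1.32950353] [-0.28778092 -0.01353237  0.03063253]
((456.0882568359375, 157.7027130126953), (139.4277801513672, 226.6845703125), np.float32(2.520701), (248, 248, 106, 68))
((452.16461181640625, 140.83245849609375), (143.54385375976562, 259.5157775878906), np.float32(2.8192432), (206, 250, 104, 77))
garlic ((463.2, 35.3), 36.3, (352, 262, 13, 34))
```

>>> step_arm --commands '[[[5, 0, 0.2], 0, 0.7], [[5, 0, 0.2], 0, 0.7], [[5, 0, 0.2], 0, 0.7], [[5, 0, 0.2], 0, 0.7], [[5, 0, 0.2], 0, 0.7], [[5, 0, 0], 0, 0.7], [[5, 0, 0], 0, 0.7], [[5, 0, 0], 0, 0.7], [[5, 0, 0], 0, 0.7], [[5, 0, 0], 0, 0.7], [[5, 0, 0], 0, 0.7], [[5, 0, 0], 0, 0.7], [[5, 0, 0], 0, 0.7], [[5, 0, 0], 0, 0.7], [[5, 0, 0], 0, 0.7], [[5, 0, 0], 0, 0.7]]'

```text
clock: 16.95
eef_pos: [457.4, 84.8, 172.6]
tcp_rot: [3.102, -0.01, 1.615]
contact_force: [-0.2, -1.3, -1.7]
opening: 0.702
```

Run:
```python
from h import *
print(tip(),sense()["contact_force"],sense()["wrist_torque"])
f=grab_frame("top");g=grab_frame("scene");cv2.imwrite("pics/top3.png",f)
print(board(f,camera_model("top"),(170,440,235,325))); print(board(g,camera_model("scene"),(170,385,210,352)))
cv2.imwrite("pics/a5.png",np.hstack([cv2.resize(f[130:345,120:380],(484,400),interpolation=2),cv2.resize(g[180:350,150:284],(315,400),interpolation=2)]))
```

```text
(array([ 4.641e+02,  8.680e+01, -2.000e-01]), array([ 3.1023, -0.01  ,  1.6148])) [-0.15864349 -1.28133347 -1.67847473] [-0.30216677 -0.00997901  0.00954595]
((451.2947998046875, 263.62261962890625), (139.2300262451172, 182.69740295410156), np.float32(2.546816), (209, 250, 86, 67))
((448.6643371582031, 226.55215454101562), (143.27920532226562, 260.6369934082031), np.float32(2.9180312), (177, 238, 97, 73))
```

View pics/a5.png

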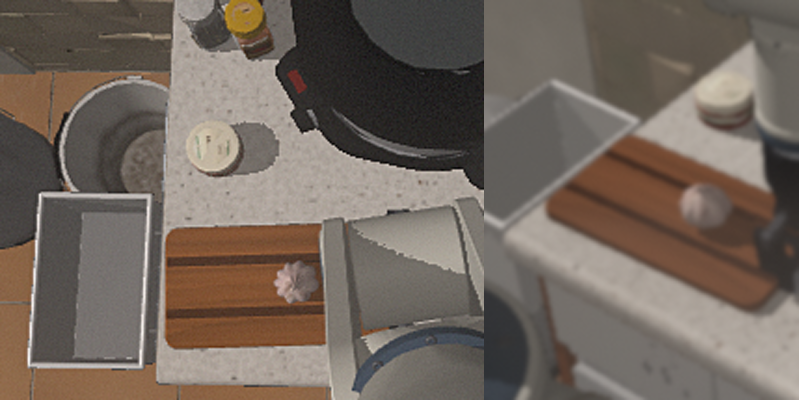

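Crop: the garlic is riding at (297,283), the board's left end is at (165,290) near the worktop end, and the tub is clear at (214,148). I'll rotate the push back to square over the next 50 mm.

>>> step_arm --commands '[[[5, 0, 0], 0.004, 0.7], [[5, 0, 0], 0.004, 0.7], [[5, 0, 0], 0.005, 0.7], [[5, 0, 0], 0.005, 0.7], [[5, 0, 0], 0.005, 0.7], [[5, 0, 0], 0.005, 0.7], [[5, 0, 0], 0.005, 0.7], [[5, 0, 0], 0.005, 0.7], [[5, 0, 0], 0.004, 0.7], [[4, 0, 0], 0.002, 0.7], [[3, 0, 0], 0, 0.7], [[0, 0, 0], 0, 0.7]]'

```text
clock: 18.55
eef_pos: [456.0, 140.7, 173.1]
tcp_rot: [3.103, -0.012, 1.568]
contact_force: [-0.2, -0.2, -0.2]
opening: 0.701
```

Run:
```python
from h import *
print(tip(),sense()["contact_force"],sense()["wrist_torque"])
f=grab_frame("top");g=grab_frame("scene");cv2.imwrite("pics/top4.png",f);cv2.imwrite("pics/scene4.png",g)
print(board(f,camera_model("top"),(170,440,235,325))); print(board(g,camera_model("scene"),(155,385,190,352)))
```

```text
(array([4.626e+02, 1.427e+02, 3.000e-01]), array([ 3.1033, -0.012 ,  1.5681])) [-0.18317561 -0.1753248  -0.2129918 ] [-0.0607241   0.02465529  0.00632882]
((457.9227600097656, 316.9168701171875), (137.68211364746094, 193.54989624023438), np.float32(0.79835975), (181, 248, 92, 65))
((453.99322509765625, 283.0941162109375), (144.8164520263672, 261.850830078125), np.float32(0.13070698), (161, 228, 92, 72))
```

>>> step_arm --commands '[[[3, 0, 0], 0, 0.7], [[3, 0, 0], 0, 0.7], [[3, 0, 0], 0, 0.7], [[0, 0, 0], 0, 0.7]]'

```text
clock: 19.15
eef_pos: [456.1, 149.8, 173.2]
tcp_rot: [3.103, -0.012, 1.568]
contact_force: [1.4, -0.3, -0.7]
opening: 0.7
```

Run:
```python
from h import *
print(tip(),sense()["contact_force"])
f=grab_frame("top");g=grab_frame("scene");cv2.imwrite("pics/top5.png",f);cv2.imwrite("pics/scene5.png",g)
print(board(f,camera_model("top"),(165,440,235,325))); print(board(g,camera_model("scene"),(155,385,190,352)))
cv2.imwrite("pics/a6.png",np.hstack([cv2.resize(f[220:340,125:275],(500,400),interpolation=2),cv2.resize(g[200:330,140:237],(298,400),interpolation=2)]))
```

```text
(array([4.627e+02, 1.518e+02, 4.000e-01]), array([ 3.1034, -0.0118,  1.5675])) [ 1.41651585 -0.27116991 -0.65861518]
((457.781005859375, 326.84466552734375), (137.68882751464844, 191.66766357421875), np.float32(0.7983541), (177, 248, 91, 65))
((453.609375, 292.28466796875), (143.60243225097656, 261.49395751953125), np.float32(0.33370775), (159, 227, 91, 72))
```

View pics/a6.png

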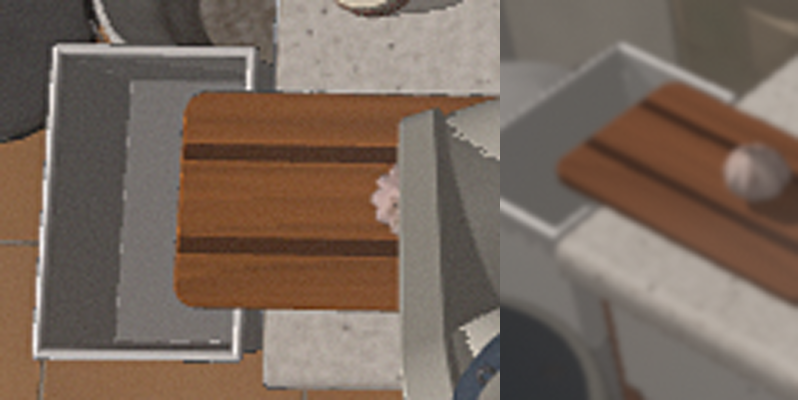

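Crop: the board's left edge is at about (181,200), the worktop end runs from (265,387) to (275,95), and the caddy rim spans rows 47–357. The garlic is still on the board. Next I'll compute the relative values.

Run:
```python
from h import *
m=camera_model("top"); c=lambda x,y:(125+x*.3,220+y*.3)
P=lambda x,y,z:ray(m,*c(x,y),z)[:2].round(1)
print("board L up/mid/low",P(187,105,12),P(181,200,12),P(176,297,12))
print("board back edge",P(210,93,12),P(480,95,12)," front",P(200,307,12),P(395,311,12))
print("end",P(264.5,385,0),P(275.5,92,0))
print("caddy FL,FR,BL,BR",P(36,357,-13),P(238,357,-13),P(53,46,-13),P(254,48,-13))
ms=camera_model("scene"); q=lambda x,y:(140+x*97/298,200+y*130/400); x0=500
S=lambda x,y,z:ray(ms,*q(x-x0,y),z)[:2].round(1)
print("scene caddy: left-back, right-back, front",S(621,46,-13),S(735,97,-13),S(556,235,-13)," corner",S(563,245,0))
print("scene board left front, left back",S(558,170,12),S(672,82,12))
```

```text
board L up/mid/low [517.7 419. ] [455.8 419.3] [393.7 418.9]
board back edge [525.8 404.4] [526.9 227.7]  front [387.6 403.1] [387.1 277.8]
end [338.5 362.2] [528.4 364.5]
caddy FL,FR,BL,BR [353.3 516.3] [355.4 383.8] [559.  519.5] [559.5 383.8]
scene caddy: left-back, right-back, front [554.3 512.1] [556.8 382.3] [352.8 382.7]  corner [339.7 358.6]
scene board left front, left back [389.1 412.2] [520.3 415.7]
```

The board is centred on the caddy to within 1 mm and is square. The overhang is about 58–59 mm, so I'll nudge it 1.5 mm and then withdraw.

>>> step_arm --commands '[[[1.5, 0, 0], 0, 0.7], [[0, 0, 0], 0, 0.7], [[-6, 0, 0], 0, 0.7], [[-20, 0, 0], 0, 0.7], [[-40, 0, -10], 0, 0.7], [[-40, 0, -40], 0, 0.7], [[-40, 0, -50], 0, 0.7], [[-40, 0, -50], 0, 0.7], [[-50, 0, 0], 0, 0.7], [[-50, 0, 0], 0, 0.7], [[0, 0, 0], 0, 0.7]]'

```text
clock: 20.62
eef_pos: [449.6, -144.5, 322.4]
tcp_rot: [3.097, -0.01, 1.569]
contact_force: [-0.3, 0.5, 0.4]
opening: 0.701
```

Run:
```python
from h import *
print(tip(),sense()["contact_force"],sense()["clock"])
f=grab_frame("top");g=grab_frame("scene");m=camera_model("top")
b=board(f,m,(165,440,235,325));print(b); print(board(g,camera_model("scene"),(155,385,190,352)))
print("jar yellow",blob(f,(235,270,120,160),(15,140,120),(35,255,255),100,m),"purple",blob(f,(435,475,285,325),(120,80,20),(160,255,255),20,m))
cv2.imwrite("pics/a7.png",np.hstack([cv2.resize(f[110:345,125:475],(500,336),interpolation=2),cv2.resize(g[180:380,140:312],(289,336),interpolation=2)]))
```

```text
(array([ 457.4, -142.8,  149.6]), array([ 3.097 , -0.0095,  1.5686])) [-0.2687355   0.49451891  0.42939168] 20.625
((457.44451904296875, 294.03509521484375), (259.0599060058594, 139.46240234375), np.float32(-0.13342449), (176, 248, 122, 66))
((453.40911865234375, 293.6685791015625), (143.8152618408203, 262.4902038574219), np.float32(0.16316232), (158, 227, 116, 71))
jar yellow ((745.8, 262.3), 22.6, (241, 128, 21, 20)) purple ((407.3, -164.8), 24.5, (442, 296, 20, 23))
```

View pics/a7.png

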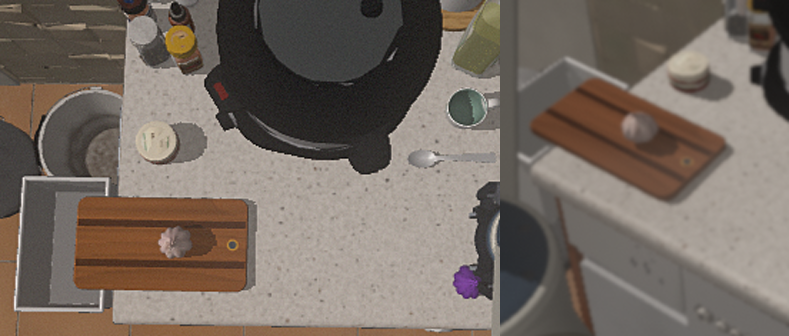

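```bash
python3 -c "
from rig import *
print(sign_off())"
```

```text
the job is handed in; nothing more can be done
None
```

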